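Find the rocking corner of the vial plate and press its shim flat

TASK

One corner of the aluminium vial plate rocks when it is pressed. Press the plate's corners down with the fingertips until you find the corner that gives, then press the red shim tab beside that corner down flat, leaving the other three tabs raised. Only touch and press, do not pick anything up: the vial on the plate stays standing there and the things round the stand stay where they are.

Things in the scene. Friction and masses are not known exactly. Their poses are not given: they have to be found in the camera images.
- stand: Fixed grey base of the levelling stand, 176 x 236 mm, stationary. Origin: centre of its underside on the bench; x points to its back, y to its left, z up; it is turned at most about 20 degrees from the robot's axes. It carries a square aluminium plate (140 x 140 x 8 mm, top face 42 mm above the bench when level) on a sprung joint at the plate's centre.
- corner_1 (a point): Black round spot (18 mm) on the top face of the plate at its front left (nearest the robot, on its left) corner, 13 mm in from both edges: where to press the corner. The point lies on the plate's top face and moves with the plate. A firm corner gives under 1 mm; the rocking one (a different one each time, looking no different) sinks about 5 mm under some 3 N, then stops, and springs back level when released.
- tab_1 (a point): Middle of the upper face of the red shim tab (28 x 30 mm) beside corner_1, outside the plate's left edge: where to press it. Raised, it is about 48 mm above the bench and slopes up away from the plate; pressed flat it is 35 mm above the bench and the tab is level.
- shim_1 (a joint): Angle of the shim lever of corner_1: 0 to 0.03 raised, 0.45 pressed flat. The tab turns about a level axis 32 mm from the point tab_1, on the plate's side of it, takes about 7 N to push down and stays where it is left. Only at the rocking corner is there room for the shim's fork under the plate, so only there does the tab go flat, and it then carries the corner; at a firm corner it jams part-way (0.12 to 0.22) and stays dislodged.
- corner_2 (a point): Black round spot (18 mm) on the top face of the plate at its front right corner, 13 mm in from both edges: where to press the corner. The point lies on the plate's top face and moves with the plate. A firm corner gives under 1 mm; the rocking one (a different one each time, looking no different) sinks about 5 mm under some 3 N, then stops, and springs back level when released.
- tab_2 (a point): Middle of the upper face of the red shim tab (28 x 30 mm) beside corner_2, outside the plate's right edge: where to press it. Raised, it is about 48 mm above the bench and slopes up away from the plate; pressed flat it is 35 mm above the bench and the tab is level.
- shim_2 (a joint): Angle of the shim lever of corner_2: 0 to 0.03 raised, 0.45 pressed flat. The tab turns about a level axis 32 mm from the point tab_2, on the plate's side of it, takes about 7 N to push down and stays where it is left. Only at the rocking corner is there room for the shim's fork under the plate, so only there does the tab go flat, and it then carries the corner; at a firm corner it jams part-way (0.12 to 0.22) and stays dislodged.
- corner_3 (a point): Black round spot (18 mm) on the top face of the plate at its back right corner, 13 mm in from both edges: where to press the corner. The point lies on the plate's top face and moves with the plate. A firm corner gives under 1 mm; the rocking one (a different one each time, looking no different) sinks about 5 mm under some 3 N, then stops, and springs back level when released.
- tab_3 (a point): Middle of the upper face of the red shim tab (28 x 30 mm) beside corner_3, outside the plate's right edge: where to press it. Raised, it is about 48 mm above the bench and slopes up away from the plate; pressed flat it is 35 mm above the bench and the tab is level.
- shim_3 (a joint): Angle of the shim lever of corner_3: 0 to 0.03 raised, 0.45 pressed flat. The tab turns about a level axis 32 mm from the point tab_3, on the plate's side of it, takes about 7 N to push down and stays where it is left. Only at the rocking corner is there room for the shim's fork under the plate, so only there does the tab go flat, and it then carries the corner; at a firm corner it jams part-way (0.12 to 0.22) and stays dislodged.
- corner_4 (a point): Black round spot (18 mm) on the top face of the plate at its back left corner, 13 mm in from both edges: where to press the corner. The point lies on the plate's top face and moves with the plate. A firm corner gives under 1 mm; the rocking one (a different one each time, looking no different) sinks about 5 mm under some 3 N, then stops, and springs back level when released.
- tab_4 (a point): Middle of the upper face of the red shim tab (28 x 30 mm) beside corner_4, outside the plate's left edge: where to press it. Raised, it is about 48 mm above the bench and slopes up away from the plate; pressed flat it is 35 mm above the bench and the tab is level.
- shim_4 (a joint): Angle of the shim lever of corner_4: 0 to 0.03 raised, 0.45 pressed flat. The tab turns about a level axis 32 mm from the point tab_4, on the plate's side of it, takes about 7 N to push down and stays where it is left. Only at the rocking corner is there room for the shim's fork under the plate, so only there does the tab go flat, and it then carries the corner; at a firm corner it jams part-way (0.12 to 0.22) and stays dislodged.
- vial_a: White capped vial, 25 mm across, 56 mm tall, standing loose near the middle of the plate. Origin: centre of its underside. To be left standing.
- vial_b: The same kind of vial, standing on the bench behind the stand. Origin: centre of its underside. Bystander.
- timer: Grey-white bench timer, 72 x 66 x 21 mm, lying on the bench right of the stand. Origin: centre of its underside. Bystander.
- marker: White and blue marker pen, 135 mm long, 17 mm thick, lying on the bench behind the stand. Origin: centre of its underside. Bystander.
Not all that is in view belongs to the job. What is shaped like the vial_a but orange is not meant.

How it is judged:
On the way, in this order (a step that is already met when the one before it is completed fails the run):
1. the rocking corner has been pressed down by at least 3 mm (z of any of corner_1, corner_2, corner_3, corner_4 in the frame of stand below 0.039 m), for 0.05 s.
2. the shim tab of that corner is pressed flat (((value of joint shim_1 above 0.38 rad and value of joint each of shim_2, shim_3, shim_4 below 0.09 rad) or (value of joint each of shim_1, shim_3, shim_4 below 0.09 rad and value of joint shim_2 above 0.38 rad) or (value of joint each of shim_1, shim_2, shim_4 below 0.09 rad and value of joint shim_3 above 0.38 rad) or (value of joint each of shim_1, shim_2, shim_3 below 0.09 rad and value of joint shim_4 above 0.38 rad))), for 0.2 s.
At the end, for the whole second after the job is handed in: The tab of the rocking corner is flat (shim angle over 0.38; no other tab can get there), the other three are raised (under 0.09), and the vial stands at rest on the plate (((value of joint shim_1 above 0.38 rad and value of joint each of shim_2, shim_3, shim_4 below 0.09 rad) or (value of joint each of shim_1, shim_3, shim_4 below 0.09 rad and value of joint shim_2 above 0.38 rad) or (value of joint each of shim_1, shim_2, shim_4 below 0.09 rad and value of joint shim_3 above 0.38 rad) or (value of joint each of shim_1, shim_2, shim_3 below 0.09 rad and value of joint shim_4 above 0.38 rad)) and angle between vial_a's own z axis and vertical below 0.15 rad and height (world z) of vial_a above 0.035 m and linear speed of vial_a below 0.02 m/s); the robot touches nothing.
It fails at once if a second shim tab is pushed down as well (value of joint each of shim_1, shim_2 above 0.1 rad or value of joint each of shim_1, shim_3 above 0.1 rad or value of joint each of shim_1, shim_4 above 0.1 rad or value of joint each of shim_2, shim_3 above 0.1 rad or value of joint each of shim_2, shim_4 above 0.1 rad or value of joint each of shim_3, shim_4 above 0.1 rad).
It fails at once if the vial on the plate is knocked, shifted over 20 mm or lifted (distance of vial_a from where it was at the start of the episode above 0.02 m or angle between vial_a's own z axis and vertical above 0.3 rad).
It fails at once if a bystander is moved over 15 mm or lifted (distance of any of vial_b, timer, marker from where it was at the start of the episode above 0.015 m).
It also fails if it takes over 48 s, if anything falls off the work surface, if the arm or the gripper's body presses on something with over 40 N, if the wrist force passes 120 N, or if a joint passes its speed limit or range.

ROBOT

A 6-joint arm with a two-finger parallel gripper is mounted at the origin on a cart in front of the work surface, level with it; the furniture and walls round the work are solid. World frame = base frame: x ahead of the robot, y to its left, z up, the work surface at z = 0. Lengths are in m, angles in rad, forces in N, time in s.
With the tool pointing down it reaches from about 0.325 to 0.875 m from the base axis. Payload 4.4 kg.
Tool frame: the origin (TCP) lies on the centre line of the jaws, within the pads' length; the fingertips stand 8 mm ahead of it and the grasp point (between the pads) lies 11 mm behind it (manip.tcp_to_tips is the distance from the TCP to the fingertips, in m); z points along the fingers, x is the direction in which the jaws open and shut, and the axes are right-handed (so a half turn about z gives the same grasp; the last joint's range is limited). The gripper opens to 85 mm and grips with 20 to 120 N. Pads are 22 mm wide; open, the fingers measure 114 mm over their backs; the gripper's body (76 mm by 85 mm) begins 54 mm behind the grasp point. The pads swing forward as they close: fully open they stand 13 mm farther back than shut.
Start: joints at [1.099, 0.207, 1.542, -0, 1.393, -0.15], TCP at [0.182, 0.545, 0.239] pointing down, gripper open.
Joint ranges: [-2.73, 2.73], [-0.86, 2.22], [0.23, 2.46], [-1.11, 4.25], [0.08, 2.63], [-2.82, 2.82]. Speed limits (rad/s): [2.79, 2.79, 3.14, 3.14, 3.14, 3.14].

INTERFACE

Orientations are given as a unit quaternion [w, x, y, z].
In Python, from workcell import manip, jaws, kin, sensors, viewer, finish_job gives the robot as it stands. Calls block until the motion is done:
- manip.move_ptp(position, orientation): joint-space move of the TCP to a pose.
- manip.servo_line(position, rotation=None, v=0.15, f_stop=None): straight line of the TCP; rotation=None keeps the orientation; v is the mean speed in m/s. With f_stop (N) it stops when the force on the tool has changed by that much, and returns True; else False.
- manip.move_joints(angles): joint-space move.
- jaws.release() and jaws.close(newtons=None): open the fingers fully, or close them until they stop; newtons is the grip in N (None keeps the last).
- manip.dwell(seconds).
- kin.solve_ik(position, orientation): joint angles nearest the present ones, or None.
- sensors.get_state(): the state.
- viewer.capture(name): name is "scene" or "top" or "wrist"; returns a dict with "img" (384x512x3 uint8, red, green, blue), "fx", "fy", "cx", "cy" (pixels), "camera_from_world" (4x4, takes a point from world to camera coordinates); the wrist camera has in their place "tool_from_camera" (4x4, takes a point from camera to tool coordinates, whose origin is the TCP and whose axes are the tool frame's). Camera axes: x right, y up, looking along -z (the intrinsics and any distortion apply to the point x, -y, -z); pixel columns grow to the right and rows downward; lengths in m; the calibration is good to about 2 mm. A picture is of the moment at which its call begins: read the wrist's pose just before it. There is no depth.
A pose or a line that the arm cannot do raises manip.MotionError and nothing moves.
- finish_job(): hands the job in, once; it reports no verdict.
The state is a dict: "time": time; "q": joint angles; "qd": joint speeds; "tau": joint torques, N m; "tcp_pos": TCP position; "ee_rot": TCP orientation; "contact_force": force on the tool from outside, world axes, zero at the start; "wrist_torque": the same for the moment, N m; "grip_width": finger opening in m.
Only numpy, scipy, OpenCV 4.12 (cv2) and the standard library are available. Lean on these libraries where they do the work, as an engineer would, in place of code of your own. Each camera call takes 0.05 s, during which the arm holds its last target.

## Working session

There is one attempt and no reset: what is moved stays moved. The work goes in short steps, each a Python script; the robot and the scene stay as the last script left them, time stands still between calls to the robot, and variables do not carry over. Pictures are saved under pics/ and viewed, and the job is handed in when it is done.

```bash
ls; mkdir -p pics
python3 - <<'E'
from workcell import manip, jaws, kin, sensors, viewer
import cv2, numpy as np
for n in ("scene","top"):
    d=viewer.capture(n); cv2.imwrite(f"pics/{n}0.png",d["img"][:,:,::-1])
    print(n,{k:np.round(v,3).tolist() for k,v in d.items() if k!="img"})
s=sensors.get_state();print(s["time"],s["tcp_pos"],s["ee_rot"],manip.tcp_to_tips,s["grip_width"])
E
```

```text
pics
scene {'fx': 420.647, 'fy': 420.647, 'cx': 241.84, 'cy': 194.403, 'camera_from_world': [[-0.461, -0.887, 0.015, 0.248], [0.46, -0.224, 0.859, -0.342], [-0.759, 0.403, 0.512, -0.428], [0.0, 0.0, 0.0, 1.0]]}
top {'fx': 475.853, 'fy': 475.853, 'cx': 258.208, 'cy': 189.249, 'camera_from_world': [[-0.01, -1.0, -0.001, -0.059], [0.98, -0.01, 0.199, -0.634], [-0.199, 0.001, 0.98, -1.26], [0.0, 0.0, 0.0, 1.0]]}
0.1 [0.18155307 0.54486424 0.23820362] [ 4.87131714e-04  8.11265987e-01  5.84676268e-01 -9.60650869e-04] 0.008 0.08535450785040144
```

View pics/scene0.png

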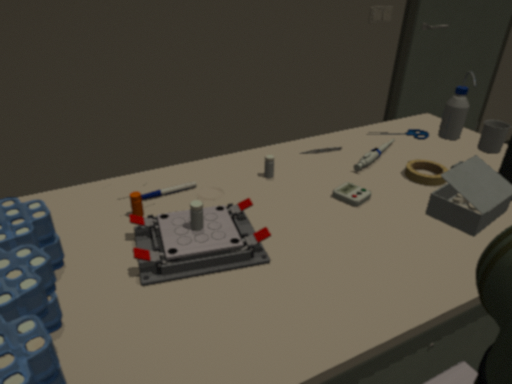

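View pics/top0.png

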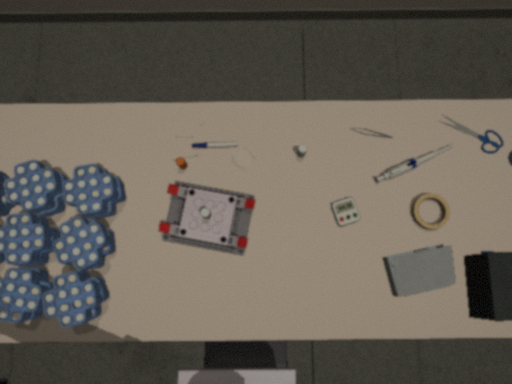

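The stand is at about (208,217) in the top view. The red tabs are at about (173,189), (250,203), (242,242) and (165,228), and the vial is at (205,212). Next I'll measure the tabs and spots.

```bash
cat > h.py <<'E'
from workcell import manip, jaws, kin, sensors, viewer
import cv2, numpy as np
def ray(d,u,v,z):
    T=d["camera_from_world"];R=T[:3,:3];c=-R.T@T[:3,3]
    r=R.T@np.array([(u-d["cx"])/d["fx"],-(v-d["cy"])/d["fy"],-1]); return c+r*(z-c[2])/r[2]
def proj(d,p):
    T=d["camera_from_world"];q=T[:3,:3]@p+T[:3,3];return d["cx"]+d["fx"]*q[0]/-q[2], d["cy"]-d["fy"]*q[1]/-q[2]
def reds(d):
    h=cv2.cvtColor(d["img"],cv2.COLOR_RGB2HSV)
    m=(((h[...,0]<6)|(h[...,0]>172))&(h[...,1]>150)&(h[...,2]>70)).astype(np.uint8)
    n,l,s,c=cv2.connectedComponentsWithStats(m)
    return [(c[i],s[i][4]) for i in range(1,n) if s[i][4]>15]
E
python3 - <<'E'
from h import *
for n in ("top","scene"):
    d=viewer.capture(n)
    for c,a in reds(d): print(n,c.round(1),a,ray(d,c[0],c[1],.048).round(4))
    x,y,w,hh=(155,175,105,85) if n=="top" else (120,185,160,100)
    cr=d["img"][y:y+hh,x:x+w,::-1]; cr=cv2.convertScaleAbs(cr,alpha=1.8)
    cv2.imwrite(f"pics/{n}1.png",cv2.resize(cr,None,fx=5 if n=="scene" else 7,fy=5 if n=="scene" else 7,interpolation=cv2.INTER_CUBIC))
E
```

```text
top [172.8 189.1] 78 [0.6392 0.175  0.048 ]
top [249.3 203.1] 71 [ 0.5968 -0.04    0.048 ]
top [164.2 227. ] 84 [0.5321 0.1963 0.048 ]
top [241.9 241.8] 76 [ 0.4891 -0.0187  0.048 ]
scene [244.6 204. ] 99 [ 0.5938 -0.0347  0.048 ]
scene [136.3 219.2] 119 [0.637  0.1796 0.048 ]
scene [261.6 234.2] 141 [ 0.4866 -0.0138  0.048 ]
scene [141.3 253.7] 163 [0.5292 0.2005 0.048 ]
```

View pics/top1.png

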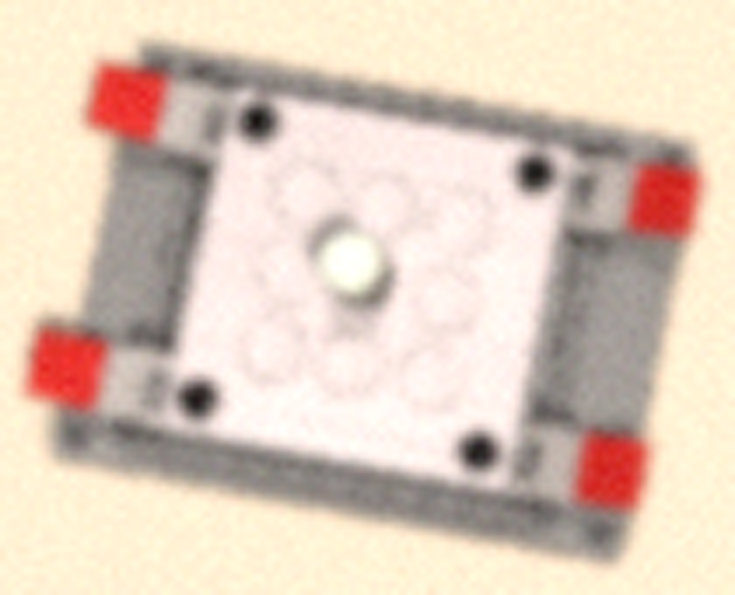

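View pics/scene1.png

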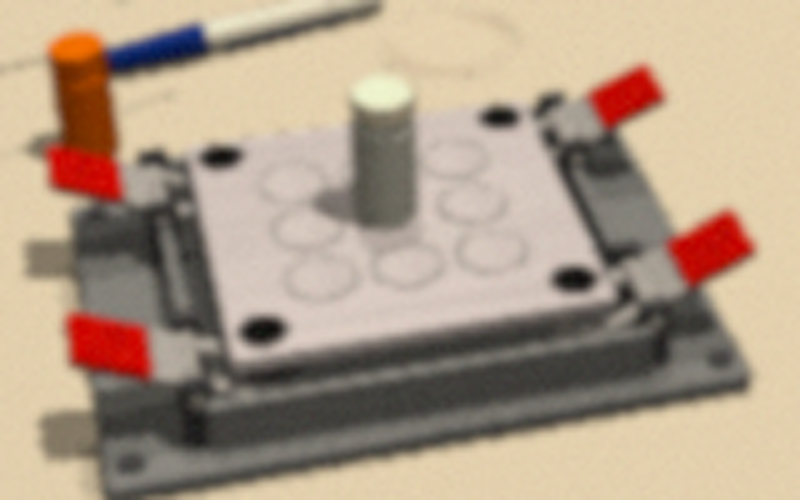

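Run:
```python
from h import *
G={"top":[(478,452),(198,399),(258,121),(535,173)],"scene":None}
# order in top image: (198,399)=front left c1,(478,452)=front right c2,(535,173)=back right c3,(258,121)=back left c4
seeds={"top":[(155+u/7,175+v/7) for u,v in [(198,399),(478,452),(535,173),(258,121)]],
"scene":[(120+u/5,185+v/5) for u,v in [(263,329),(575,279),(499,117),(221,157)]]}
res={}
for n in seeds:
    d=viewer.capture(n); g=cv2.cvtColor(d["img"],cv2.COLOR_RGB2GRAY).astype(float)
    P=[]
    for u,v in seeds[n]:
        U,V=int(round(u)),int(round(v)); r=4 if n=="top" else 6
        ry=4
        w=g[V-ry:V+ry+1,U-r:U+r+1]; med=np.percentile(w,80); wt=np.clip(med*.75-w,0,None)
        nl,lab=cv2.connectedComponents((wt>0).astype(np.uint8),connectivity=4); wt=wt*(lab==lab[ry,r])
        yy,xx=np.mgrid[V-ry:V+ry+1,U-r:U+r+1]
        c=((xx*wt).sum()/wt.sum(),(yy*wt).sum()/wt.sum()); p=ray(d,*c,.042);P.append(p); print(n,np.round(c,2),p.round(4))
    P=np.array(P);print("sides",[np.linalg.norm(P[i]-P[(i+1)%4]).round(4) for i in range(4)],P.mean(0).round(4), "yaw",np.degrees(np.arctan2(*(P[2]+P[3]-P[0]-P[1])[[1,0]])))
```

```text
top [182.64 231.51] [0.5198 0.1458 0.042 ]
top [222.93 239.1 ] [0.4976 0.0338 0.042 ]
top [231.02 199.2 ] [0.6096 0.0116 0.042 ]
top [191.42 191.68] [0.6323 0.1235 0.042 ]
sides [np.float64(0.1142), np.float64(0.1142), np.float64(0.1142), np.float64(0.1147)] [0.5648 0.0787 0.042 ] yaw -11.23837128429608
scene [172.1  250.67] [0.5211 0.1481 0.042 ]
scene [234.41 240.43] [0.4991 0.0361 0.042 ]
scene [219.55 208.  ] [0.611  0.0143 0.042 ]
scene [163.71 216.01] [0.633  0.1262 0.042 ]
sides [np.float64(0.1141), np.float64(0.114), np.float64(0.1141), np.float64(0.114)] [0.566  0.0812 0.042 ] yaw -11.042841250231922
```

```bash
cat >> h.py <<'E'
C=np.array([.5654,.0800]);A=np.radians(-11.1);Rz=np.array([[np.cos(A),-np.sin(A)],[np.sin(A),np.cos(A)]])
def W(x,y): return C+Rz@np.array([x,y])
a=A; Q=np.array([0,np.cos(a/2),np.sin(a/2),0])
corn={1:(-57,57),2:(-57,-57),3:(57,-57),4:(57,57)}
TT=manip.tcp_to_tips
def at(xy,tip): return [xy[0],xy[1],tip+TT]
E
python3 - <<'E'
from h import *
for b in (A,A+np.pi):
    print([np.round(q,2).tolist() if q is not None else None for q in [kin.solve_ik(at(W(x/1000,y/1000),.06),[0,np.cos(b/2),np.sin(b/2),0]) for x,y in list(corn.values())+[(54,109),(-54,-109),(54,-109),(-54,109)]]])
jaws.close()
q=Q
manip.move_ptp(at(W(-.057,.057),.22),q)
s=sensors.get_state();print(s["time"],s["tcp_pos"],s["q"].round(2) if hasattr(s["q"],"round") else s["q"],s["contact_force"],s["grip_width"])
E
```

```text
[[0.12, 0.34, 1.77, -0.0, 1.04, 0.31], [-0.1, 0.27, 1.87, -0.0, 1.01, 0.09], [-0.12, 0.47, 1.58, -0.0, 1.09, 0.07], [0.06, 0.53, 1.49, -0.0, 1.13, 0.25], [0.14, 0.56, 1.44, -0.0, 1.14, 0.33], [-0.21, 0.25, 1.89, -0.0, 1.0, -0.02], [-0.21, 0.44, 1.62, -0.0, 1.08, -0.01], [0.2, 0.39, 1.69, -0.0, 1.06, 0.4]]
[None, None, None, None, [0.14, 0.56, 1.44, -0.0, 1.14, -2.81], None, None, [0.2, 0.39, 1.69, -0.0, 1.06, -2.75]]
2.9583 [0.5201595  0.14785318 0.22801378] [0.12 0.14 1.64 0.   1.36 0.31] [-0.2585539  -0.27071562 -0.27412784] -2.1371806188982806e-05
```

Run:
```python
from h import *
for k,(x,y) in corn.items():
    p=W(x/1000,y/1000)
    manip.servo_line(at(p,.056),v=.2)
    manip.dwell(.15); f0=sensors.get_state()["contact_force"]
    hit=manip.servo_line(at(p,.0345),v=.03,f_stop=6)
    s=sensors.get_state();z=s["tcp_pos"][2]-TT
    print(k,hit,"tip z",round(z,4),(s["contact_force"]-f0).round(1),round(s["time"],2),flush=True)
    if z<.0395:
        manip.dwell(.2); s=sensors.get_state();print(s["tcp_pos"][2]-TT,(s["contact_force"]-f0).round(1))
        d=viewer.capture("scene");cv2.imwrite("pics/press.png",cv2.resize(d["img"][160:300,90:310,::-1],None,fx=3.5,fy=3.5))
        manip.servo_line(at(p,.075),v=.15); break
    manip.servo_line(at(p,.056),v=.1)
```

```text
1 True tip z 0.0414 [-0.7 -0.3  5.4] 4.6
2 True tip z 0.0373 [-2.4 -0.9  7.1] 6.38
0.03732389672384406 [-2.  -1.6  6.1]
```

View pics/press.png

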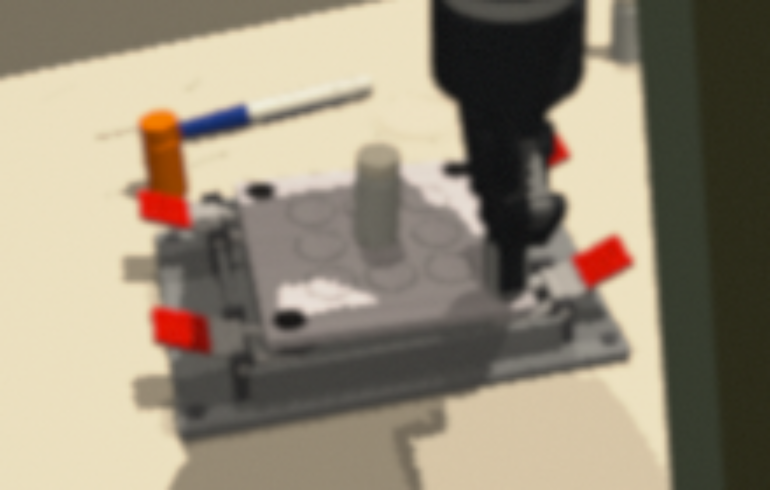

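Run:
```python
from h import *
p=W(-.057,-.057)
manip.servo_line(at(p,.048),v=.1); manip.dwell(.1)
hit=manip.servo_line(at(p,.034),v=.03,f_stop=11);manip.dwell(.15)
s=sensors.get_state();print(hit,s["tcp_pos"][2]-TT,s["contact_force"].round(1))
manip.servo_line(at(p,.075),v=.15)
t=W(-.0545,-.109)
manip.servo_line(at(t,.075),v=.15); manip.dwell(.1)
print(t,sensors.get_state()["tcp_pos"],sensors.get_state()["time"])
hit=manip.servo_line(at(t,.0335),v=.04,f_stop=18);manip.dwell(.15)
s=sensors.get_state();print(hit,s["tcp_pos"][2]-TT,s["contact_force"].round(1))
manip.servo_line(at(t,.12),v=.15)
for n in("scene","top"):
    d=viewer.capture(n);c=d["img"][160:300,90:310,::-1] if n=="scene" else d["img"][165:265,145:275,::-1]
    cv2.imwrite(f"pics/after_{n}.png",cv2.resize(cv2.convertScaleAbs(c,alpha=1.6),None,fx=3.6,fy=3.6,interpolation=cv2.INTER_CUBIC))
    for c,a in reds(d): print(n,c.round(1),a)
```

```text
True 0.03731399802063471 [-1.9  1.3  7.2]
[ 0.49093466 -0.01646845] [ 0.49061948 -0.01578046  0.08250156] 9.1417
True 0.034911820809191134 [-0.1 -0.2  4.9]
scene [244.7 203.8] 95
scene [136.3 219.2] 113
scene [263.  239.6] 125
scene [141.3 253.7] 157
top [172.9 188.9] 78
top [249.6 202.2] 55
top [164.2 227.1] 81
```

The press picture shows the fingertips on the front-right spot at (510,285) with that corner down and the vial standing.

View pics/after_scene.png

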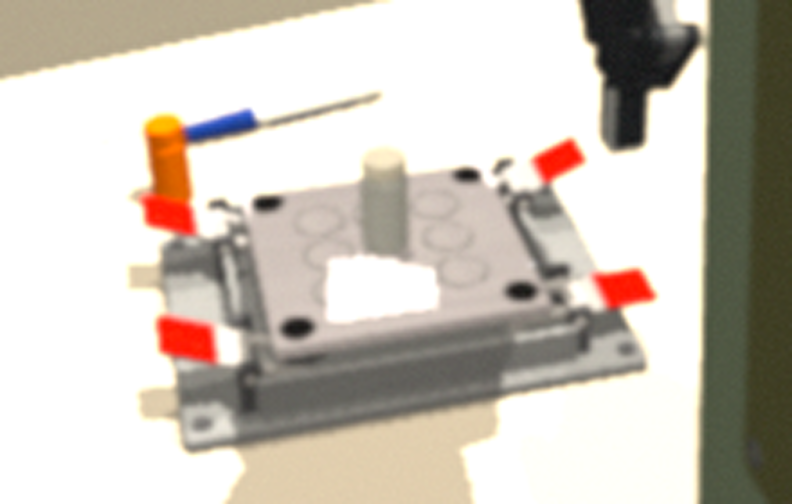

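Run:
```python
from h import *
d=viewer.capture("scene")
for z in (.035,.041,.048): print(z,np.round(proj(d,np.array([*W(-.0545,-.109),z])),1), "offset p2mm", np.round(proj(d,np.array([*(W(-.0545,-.109)+[-.0017,.0025]),z])),1))
s=sensors.get_state();print(s["time"],s["contact_force"].round(2))
```

```text
0.035 [261.4 238.3] offset p2mm [260.7 239.1]
0.041 [261.5 235.7] offset p2mm [260.8 236.5]
0.048 [261.7 232.6] offset p2mm [261.  233.5]
11.1667 [-0.36  0.04  0.65]
```

The front-right tab at (622,288) now lies flat. Its centroid dropped 5.4 px, about 13 mm, and the other tabs haven't moved. The vial at (385,205) is standing and the tool is clear, so I'm handing the job in.

Run:
```python
from workcell import finish_job
print(finish_job())
```

```text
the job is handed in; nothing more can be done
None
```

The rocking corner is corner_2 (front right), and I pressed its shim tab flat. I handed the job in at about 11 s on the robot's clock; the hand-in gives no verdict.

- **Finding the corner:** corner_1 held firm, stopping the fingertips at 41.4 mm. corner_2 gave way to 37.3 mm, and a second, firmer press stopped at the same height. I stopped once it was found, so corners 3 and 4 were not pressed.
- **Pressing the tab:** tab_2 went down to a hard stop at 34.9 mm, against the expected 35 mm. In the scene picture it dropped 5.4 px, about 13 mm.
- **Other tabs:** the other three had not moved in the scene picture. In the top view the arm hid tab_2 and part of tab_3, so that view confirms only the two left tabs.
- **Vial and surroundings:** the vial is standing on the plate. The arm touched nothing else as far as I could see, but I did not measure the bystanders' positions after the job.
- **At hand-in:** the tool was clear, about 85 mm above the tab, with the contact force reading under 1 N.

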